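Park the saline bottle at the top of the bottle gutter

ROBOT

A 7-joint arm with a two-finger parallel gripper is mounted at the origin on a cart in front of the work surface, level with it; the furniture and walls round the work are solid. World frame = base frame: x ahead of the robot, y to its left, z up, the work surface at z = 0. Lengths are in mm, angles in rad, forces in N, time in s.
With the tool pointing down it reaches from about 400 to 850 mm from the base axis. Payload 4.5 kg.
Tool frame: the origin (TCP) lies midway between the tips of the shut fingers; the grasp point (between the pads) lies 19 mm behind it; z points along the fingers, y is the line along which they close (so a half turn about z gives the same grasp; the last joint's range is limited). The gripper opens to 85 mm and grips with 20 to 120 N. Pads are 22 mm wide; open, the fingers measure 114 mm over their backs; the gripper's body (76 mm by 85 mm) begins 54 mm behind the grasp point. The pads swing forward as they close: fully open they stand 13 mm farther back than shut.
Start: joints at [1.271, 0.689, -0.195, 1.565, 0.157, 0.902, -0.215], TCP at [204.802, -590.517, 231.317] pointing down, gripper open.
Joint ranges: [-3.01, 3.01], [-0.46, 2.08], [-1.47, 1.51], [0.13, 2.56], [-1, 4.14], [0.04, 2.09], [-2.66, 2.66]. Speed limits (rad/s): [2.57, 2.57, 3.14, 3.14, 3.14, 3.14, 3.14].

INTERFACE

Orientations are given as a unit quaternion [x, y, z, w].
In Python, from cell import arm gives the robot as it stands. The module is installed in compiled form; this text tells all that it offers.
- The arm moves only by the tool jog_arm, never from a script. Its arguments are lists of equal length, an entry for each row: "rotation": the turn, a rotation vector about the world's x, y, z each as a share of 45 degrees, from -1 to 1, a list of three; "delta_pos": the shift along the world's x, y, z each as a share of 0.12 m, from -1 to 1, a list of three; "jaw": the opening, from 0 (shut) to 1 (fully open). In form: {"rotation": [[ax, ay, az], ...], "delta_pos": [[x, y, z], ...], "jaw": [jaw, ...]}. A call has exactly 8 rows; each row is the pose to reach, as a shift and turn from the pose commanded when the call began; what a row does not reach only later rows make up. A row lasts 1/8 s, in which the tool goes at most 62.5 mm and 10.7 degrees, less where a joint would pass 70% of its speed; a pose out of reach is approached as far as the arm can. A call with a number of a shift or a turn outside -1 to 1 is refused whole. A call with a gripper value outside its range is refused whole. The fingers move at their own pace and stop on an object; "force" is the grip in N (left out, the last holds). Time passes only in rows, so rows that repeat a pose let the fingers close, or fill a call up. It gives the time, the measured TCP pose, the force, the opening and the grip force at its end, in the units of the state.
- arm.sense(): the state, without advancing time (a new reading comes with each control period).
- arm.snapshot(name): name is "scene" or "side" or "wrist"; returns the picture (420x560x3 uint8, red, green, blue); there is no depth.
- arm.calibration(name): a dict with "intrinsics" (3x3 intrinsics, pixels), "R" (3x3) and "t" (3): a world point X has camera coordinates R X + t. Camera axes: x right, y down, z forward; pixel columns grow to the right and rows downward; lengths in mm; the calibration is good to about 2 mm. The wrist camera is an equidistant fisheye: a pixel r from the principal point sees the ray r / f radians off the axis. A picture is of the moment at which its call begins: read the wrist's pose just before it. calibration takes no time and is no camera call; for the wrist camera it gives the pose at the moment of the call.
- arm.finish_job(): hands the job in; it is judged then, once.
The state is a dict: "time": time; "joint_pos": joint angles; "qd": joint speeds; "joint_efforts": joint torques, N m; "tool_pos": TCP position; "tcp_rot": TCP orientation; "contact_force": force on the tool from outside, world axes, zero at the start; "torque": the same for the moment, N m; "width": finger opening in mm; "gripper_force": force on a finger pad.
Only numpy, scipy, OpenCV 4.12 (cv2) and the standard library are available. Lean on these libraries where they do the work, as an engineer would, in place of code of your own. Each camera call takes 0.05 s, during which the arm holds its last target. There are 200 camera calls.

TASK

Two bottles lie at the low end of a sloped two-lane bottle gutter. With the fingertips, gently push the larger one, the white bottle, rolling it up its lane and over the crest so that it settles against the end stop at the top and does not roll back. Only push it, do not pinch or lift it, and leave the smaller brown bottle at the low end and the other things on the table where they are.

Things in the scene. Friction and masses are not known exactly. Their poses are not given: they have to be found in the camera images.
- gutter: Fixed grey metal two-lane bottle gutter, 208 mm long (x), 240 mm wide (y). Origin: centre of its underside on the table; x points horizontally up the slope (roughly away from the robot), z up. Lanes 114 mm wide, centred at y = +59 and -59 mm; walls 4 mm thick, 18 mm or more off the bed. A bottle let go before the crest rolls back to the low lip; past it, it rolls on to the end stop.
- ramp (a point): Inner foot of the low lip, mid-width (gutter x = -98, y = 0, z = 14 mm). x axis: up along the bed, which rises at 10 degrees; z axis: square to the bed. The lip is 4 mm thick and stands 12 mm off the bed.
- saline_bottle: The larger bottle: smooth white plastic, blue screw cap, 48 mm diameter, 104 mm long (body 90 mm, then cap 25 mm in diameter), 60 to 130 g, loose. It lies across either lane against the low lip, its cap toward the gutter's +y. Origin: centre of its bottom, on its axis; its z axis runs to the cap.
- saline_mid (a point): Middle of the white bottle's 90 mm body, on its axis, 45 mm from its bottom. As it lies at the low lip it is about 41 mm above the table; settled at the end stop it is at gutter x = 77 mm, z = 60 mm.
- iodine_bottle: The smaller bottle: brown with a white cap, 42 mm diameter, 88 mm long (body 76 mm), about 90 g, loose; lies in the other lane against the low lip. Origin: centre of its bottom, z axis to the cap. To be left there.
- iodine_mid (a point): Middle of the brown bottle's body, on its axis, 38 mm from its bottom.
- timer: Small white timer, 60x64x18 mm, loose on the table left of the gutter; leave it. Origin: centre of its underside.
- plaster_roll: Flat roll of plaster tape, 68 mm diameter, 19 mm high, loose, left of the gutter; leave it. Origin: centre of its underside.
- marker_blue: Blue-capped marker pen, 15x138x12 mm, lying loose right of the gutter; leave it. Origin: underside, mid-length.
- tip_carton: Small carton, 46x85x60 mm, loose, right of the gutter; leave it. Origin: centre of its underside.
- crest (a point): Highest line of the bed, mid-width (gutter x = 50, y = 0, z = 40 mm). From here the bed falls at 10 degrees for 52 mm to the end stop. Axes as the gutter's.
- end_stop (a point): Inner face of the upright end stop at its foot, mid-width (gutter x = 101, y = 0, z = 31 mm); the stop's top is at z = 62 mm. Axes as the gutter's.

How it is judged:
By the outcome, as a careful person would: the job done as asked, in the order asked, and still so for the second after the job is handed in, with the robot touching nothing.
It also fails if it takes over 43 s, if anything falls off the work surface, if the arm or the gripper's body presses on something with over 40 N, if the wrist force passes 120 N, or if a joint passes its speed limit or range.

## Working session

There is one attempt and no reset: what is moved stays moved. The work goes in short steps, Python scripts to look and compute and a tool call to move; the robot and the scene stay as the last step left them, time stands still between calls to the robot, and variables do not carry over. Pictures are saved under pics/ and viewed, at most 10 in all, crops included, and the job is handed in when it is done.

Besides the shell and the picture viewer there is one more tool, called after "Call:" as name(argument=value, ...) on one line, values as JSON. jog_arm: Moves the arm, as the interface text tells. Shift numbers are shares of 0.12 m and turn numbers shares of 45 degrees, none past 1 either way. Its arguments: {"type":"object","properties":{"rotation":{"type":"array"},"delta_pos":{"type":"array"},"jaw":{"type":"array"},"force":{"type":"number"}},"required":["rotation","delta_pos","jaw"]}

```bash
mkdir -p pics
python3 - <<'E'
from cell import arm
import cv2,numpy as np
a=arm.snapshot("scene");b=arm.snapshot("side")
cv2.imwrite("pics/a.png",a[...,::-1]);cv2.imwrite("pics/b.png",b[...,::-1])
for n in("scene","side"):
    c=arm.calibration(n);print(n,np.round(np.array(c["intrinsics"]),1).tolist(),np.round(c["R"],3).tolist(),np.round(c["t"],1))
s=arm.sense();print(s["time"],s["tool_pos"],s["tcp_rot"],s["width"])
E
```

```text
scene [[511.8, 0.0, 274.4], [0.0, 511.8, 218.3], [0.0, 0.0, 1.0]] [[0.501, -0.866, 0.011], [-0.439, -0.265, -0.859], [0.746, 0.425, -0.512]] [-502.4  222.6  887.1]
side [[481.1, 0.0, 278.5], [0.0, 481.1, 213.9], [0.0, 0.0, 1.0]] [[-0.926, -0.378, -0.011], [-0.238, 0.604, -0.761], [0.295, -0.702, -0.649]] [419.3 332.6 676.7]
0.1 [ 204.54176738 -589.96358761  230.56732617] [ 9.86095071e-01  1.66180083e-01 -2.08953288e-04 -8.04603639e-04] 85.62420607347278
```

View pics/a.png

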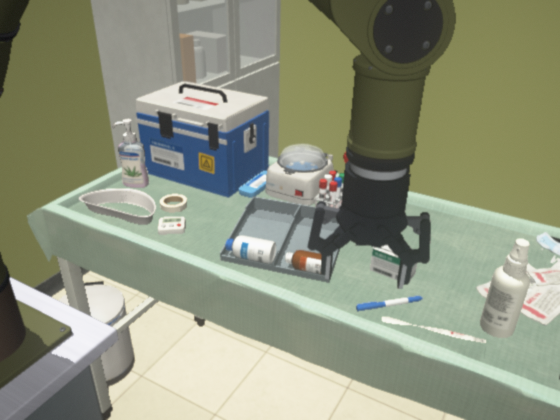

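View pics/b.png

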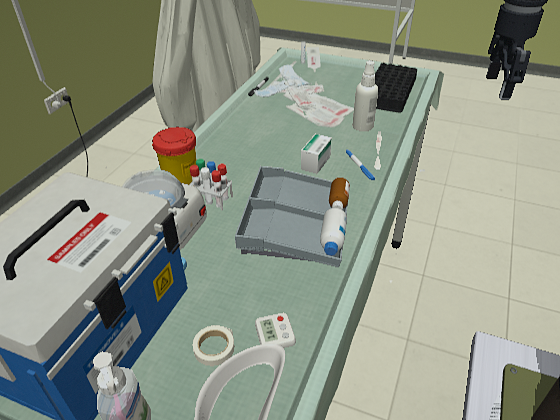

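Scene: the white bottle is around (253,248) in the left (+y) lane and the brown bottle around (306,262). Side: white around (334,228), brown around (340,193). I'll zoom in for accurate corners.

Run:
```python
import cv2,numpy as np
a=cv2.imread("pics/a.png")[190:285,215:350];b=cv2.imread("pics/b.png")[155:275,225:360]
cv2.imwrite("pics/c.png",cv2.resize(a,None,fx=5.5,fy=5.5,interpolation=2))
cv2.imwrite("pics/d.png",cv2.resize(b,None,fx=5,fy=5,interpolation=2))
```

```text
(no output)
```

View pics/c.png

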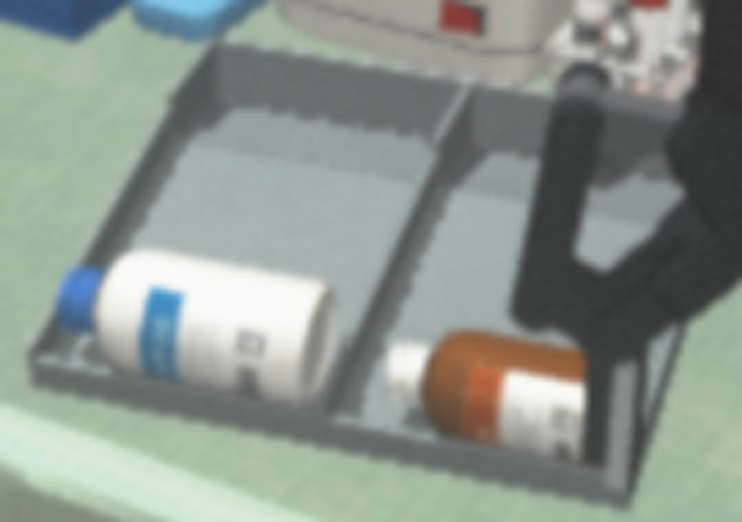

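View pics/d.png

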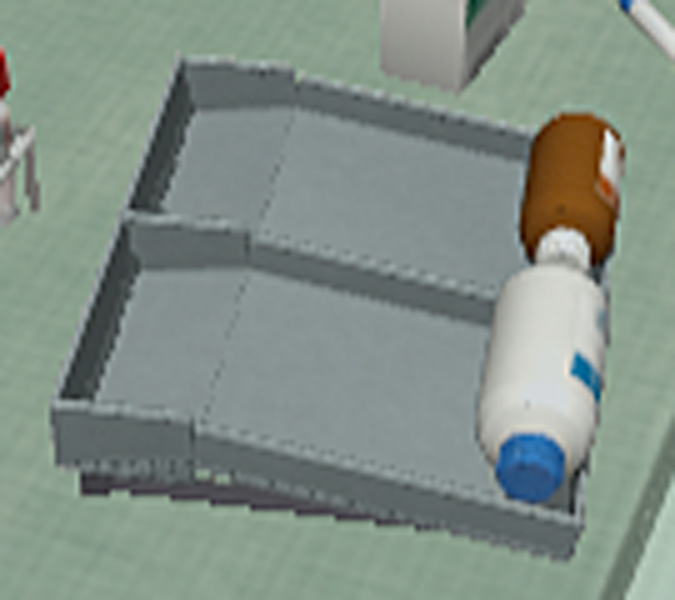

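```bash
cat > h.py <<'E'
from cell import arm
import numpy as np
from scipy.optimize import least_squares
C={n:arm.calibration(n) for n in("scene","side")}
def proj(n,X):
    c=C[n];p=np.asarray(c["R"])@X+np.asarray(c["t"]);p=np.asarray(c["intrinsics"])@p;return p[:2]/p[2]
S=lambda u,v:("side",np.array([225+u/5,155+v/5])-.4)
A=lambda u,v:("scene",np.array([215+u/5.5,190+v/5.5])-.4)
K=[(S(54,405),(104,120,62)),(S(182,60),(104,-120,62)),(S(128,212),(102,0,62)),(S(193,425),(50,120,58)),(S(248,235),(50,0,58)),(S(295,72),(50,-120,58)),(S(247,280),(50,2,40)),
(A(215,40),(104,120,62)),(A(470,82),(102,0,62))]
def T(p,X):
    c,s=np.cos(p[2]),np.sin(p[2]);return np.array([p[0]+c*X[0]-s*X[1],p[1]+s*X[0]+c*X[1],X[2]])
E
python3 - <<'E'
from h import *
f=lambda p:np.concatenate([proj(o[0],T(p,X))-o[1] for o,X in K])
r=least_squares(f,[550,0,0.1],x_scale=[100,100,.3],loss="soft_l1")
p=r.x;print(p,np.round(f(p).reshape(-1,2),1).tolist())
np.save("g.npy",p)
# bottle: cap end centre seen in side; body bottom centre in scene
g=lambda q,o,z:proj(o[0],T(p,(-78.5,q[0],41)))-o[1]
for nm,o in (("capend",S(532,472)),("capend_sc",A(72,300)),("bottom",A(318,345))):
    q=least_squares(lambda q:proj(o[0],T(p,(q[0],q[1],41)))-o[1],[-78,60]);print(nm,q.x)
print("start",T(p,(-78.5,59,41)),"end",T(p,(77,59,60)),"lip",T(p,(-104,59,20)))
E
```

```text
[ 5.32811830e+02 -3.03339718e+02  2.10141717e-01] [[0.1, -0.4], [-0.2, -1.4], [-0.0, 0.2], [-0.3, 0.3], [0.1, -0.4], [0.3, -0.2], [0.3, -2.2], [-1.7, -1.0], [-0.6, -0.4]]
capend [-80.86561304 105.74937125]
capend_sc [-81.29619086 107.61831547]
bottom [-79.48155226   7.3549857 ]
start [ 443.73141096 -262.01261958   41.        ] end [ 595.81062285 -229.57555263   60.        ] lip [ 418.79237622 -267.33188136   20.        ]
```

Call:
jog_arm(rotation=[[0,0,-0.04],[0,0,-0.08],[0,0,-0.12],[0,0,-0.158],[0,0,-0.158],[0,0,-0.158],[0,0,-0.158],[0,0,-0.158]], delta_pos=[[0.11,0.15,0],[0.22,0.3,0],[0.33,0.45,0],[0.44,0.6,0],[0.55,0.75,0],[0.66,0.9,0],[0.73,1,0],[0.73,1,0]], jaw=[0.47,0.47,0.47,0.47,0.47,0.47,0.47,0.47])

```text
time: 1.1
tool_pos: [293.4, -469.5, 231.4]
tcp_rot: [0.994, 0.106, 0.0, -0.0]
contact_force: [-0.7, -0.4, 0.1]
width: 40.2
gripper_force: 0.0
```

Call:
jog_arm(rotation=[[0,0,0],[0,0,0],[0,0,0],[0,0,0],[0,0,0],[0,0,0],[0,0,0],[0,0,0]], delta_pos=[[0.11,0.15,0],[0.22,0.3,0],[0.33,0.45,0],[0.44,0.6,-0.1],[0.55,0.75,-0.2],[0.66,0.9,-0.3],[0.73,1,-0.4],[0.73,1,-0.4]], jaw=[0.47,0.47,0.47,0.47,0.47,0.47,0.47,0.47])

```text
time: 2.1
tool_pos: [379.9, -349.9, 182.5]
tcp_rot: [0.994, 0.105, -0.001, -0.001]
contact_force: [0.6, -0.7, 0.4]
width: 39.9
gripper_force: 0.0
```

Call:
jog_arm(rotation=[[0,0,0],[0,0,0],[0,0,0],[0,0,0],[0,0,0],[0,0,0],[0,0,0],[0,0,0]], delta_pos=[[0,0.1,-0.1],[0,0.2,-0.2],[0,0.3,-0.35],[0,0.4,-0.5],[0,0.5,-0.65],[0,0.55,-0.8],[0,0.55,-0.92],[0,0.55,-0.92]], jaw=[0.47,0.47,0.47,0.47,0.47,0.47,0.47,0.47])

```text
time: 3.1
tool_pos: [379.4, -285.5, 72.3]
tcp_rot: [0.995, 0.104, -0.001, 0.0]
contact_force: [0.2, -0.0, 0.5]
width: 40.0
gripper_force: 0.0
```

Run:
```python
from h import *
import cv2
b=arm.snapshot("side")[130:280,220:400,::-1];cv2.imwrite("pics/e.png",cv2.resize(b,None,fx=4,fy=4,interpolation=2))
p=np.load("g.npy");P=arm.sense()["tool_pos"];d=P-[p[0],p[1],0];c,s=np.cos(p[2]),np.sin(p[2])
print(P,"gutter",c*d[0]+s*d[1],-s*d[0]+c*d[1])
```

```text
[ 379.74162425 -285.56369714   72.86416714] gutter -145.99481808341864 49.315187654819624
```

View pics/e.png

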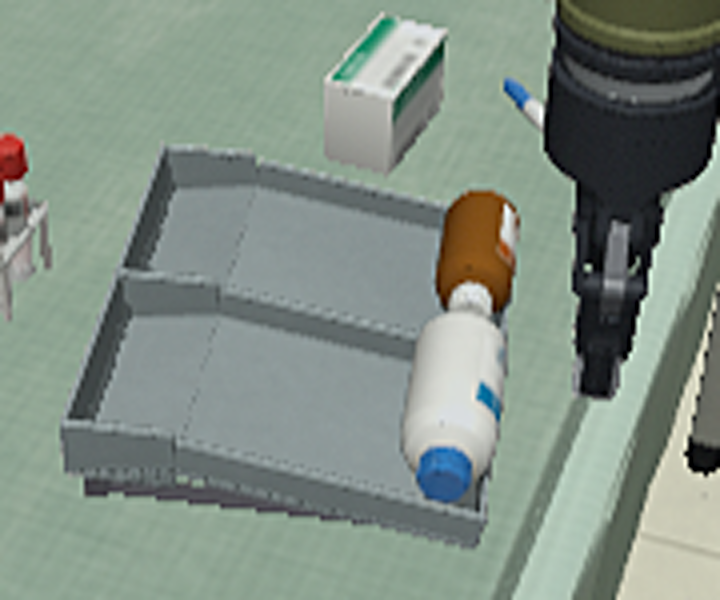

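The fingers, around (598,370) in the crop, sit behind the white bottle and line up with its body. Next: lower, then approach.

Call:
jog_arm(rotation=[[0,0,0],[0,0,0],[0,0,0],[0,0,0],[0,0,0],[0,0,0],[0,0,0],[0,0,0]], delta_pos=[[0,0,-0.1],[0,0,-0.2],[0,0,-0.3],[0,0,-0.32],[0.05,0.01,-0.32],[0.1,0.021,-0.32],[0.15,0.032,-0.32],[0.2,0.043,-0.32]], jaw=[0.47,0.47,0.47,0.47,0.47,0.47,0.47,0.47])

```text
time: 4.15
tool_pos: [404.7, -279.3, 34.8]
tcp_rot: [0.994, 0.105, 0.0, 0.0]
contact_force: [0.3, 0.4, -0.5]
width: 40.4
gripper_force: 0.0
```

Call:
jog_arm(rotation=[[0,0,0],[0,0,0],[0,0,0],[0,0,0],[0,0,0],[0,0,0],[0,0,0],[0,0,0]], delta_pos=[[0.05,0.01,0.005],[0.1,0.021,0.013],[0.15,0.032,0.022],[0.2,0.043,0.031],[0.25,0.053,0.04],[0.3,0.064,0.049],[0.35,0.075,0.058],[0.4,0.085,0.067]], jaw=[0.47,0.47,0.47,0.47,0.47,0.47,0.47,0.47])

```text
time: 5.15
tool_pos: [452.4, -269.0, 42.6]
tcp_rot: [0.995, 0.105, -0.0, 0.0]
contact_force: [-1.0, -0.2, 1.0]
width: 39.9
gripper_force: 0.3
```

Run:
```python
from h import *
import cv2
b=arm.snapshot("side")[130:280,220:400,::-1];cv2.imwrite("pics/f.png",cv2.resize(b,None,fx=4,fy=4,interpolation=2))
p=np.load("g.npy");P=arm.sense()["tool_pos"];d=P-[p[0],p[1],0];c,s=np.cos(p[2]),np.sin(p[2])
print(P,"gutter",c*d[0]+s*d[1],-s*d[0]+c*d[1])
```

```text
[ 453.76532297 -268.8021858    42.76753138] gutter -70.10311372582397 50.26673597533069
```

View pics/f.png

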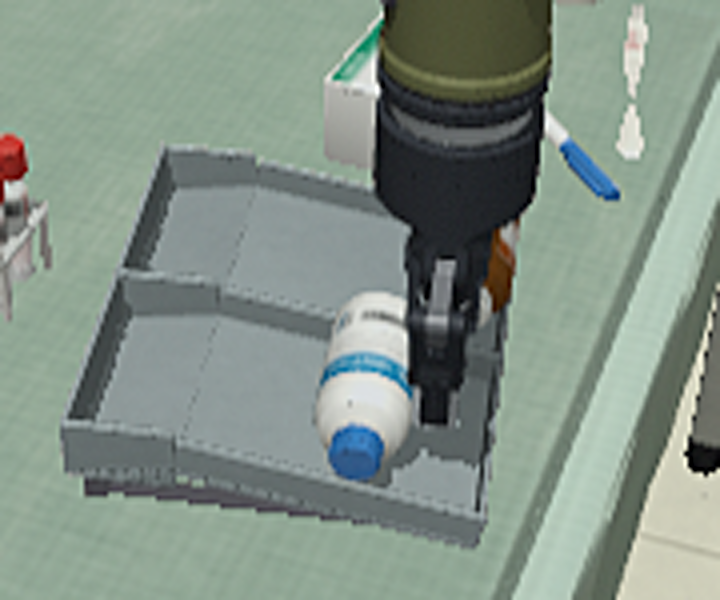

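The bottle is rolling squarely up its lane, with the cap around (357,452) in the crop. Continuing.

Call:
jog_arm(rotation=[[0,0,0],[0,0,0],[0,0,0],[0,0,0],[0,0,0],[0,0,0],[0,0,0],[0,0,0]], delta_pos=[[0.05,0.01,0.009],[0.1,0.021,0.018],[0.15,0.032,0.027],[0.2,0.043,0.036],[0.25,0.053,0.045],[0.3,0.064,0.054],[0.35,0.075,0.063],[0.4,0.085,0.072]], jaw=[0.47,0.47,0.47,0.47,0.47,0.47,0.47,0.47])

```text
time: 6.2
tool_pos: [500.4, -258.8, 51.3]
tcp_rot: [0.995, 0.105, 0.0, 0.0]
contact_force: [-0.2, -0.5, 0.5]
width: 40.3
gripper_force: 0.3
```

Call:
jog_arm(rotation=[[0,0,0],[0,0,0],[0,0,0],[0,0,0],[0,0,0],[0,0,0],[0,0,0],[0,0,0]], delta_pos=[[0.05,0.01,0.009],[0.1,0.021,0.018],[0.14,0.03,0.027],[0.18,0.038,0.034],[0.22,0.047,0.042],[0.26,0.055,0.05],[0.3,0.064,0.056],[0.34,0.072,0.06]], jaw=[0.47,0.47,0.47,0.47,0.47,0.47,0.47,0.47])

```text
time: 7.2
tool_pos: [541.7, -250.2, 58.5]
tcp_rot: [0.994, 0.105, 0.001, 0.0]
contact_force: [0.1, 0.1, 0.5]
width: 40.0
gripper_force: 0.0
```

Run:
```python
from h import *
import cv2
b=arm.snapshot("side")[130:280,220:400,::-1];cv2.imwrite("pics/g.png",cv2.resize(b,None,fx=4,fy=4,interpolation=2))
p=np.load("g.npy");P=arm.sense()["tool_pos"];d=P-[p[0],p[1],0];c,s=np.cos(p[2]),np.sin(p[2])
print(P,"gutter",c*d[0]+s*d[1],-s*d[0]+c*d[1],arm.sense()["contact_force"])
```

```text
[ 542.64412186 -249.83501384   58.61291402] gutter 20.776996347748096 50.276671753737766 [ 0.97401683 -0.00376779 -0.42963037]
```

View pics/g.png

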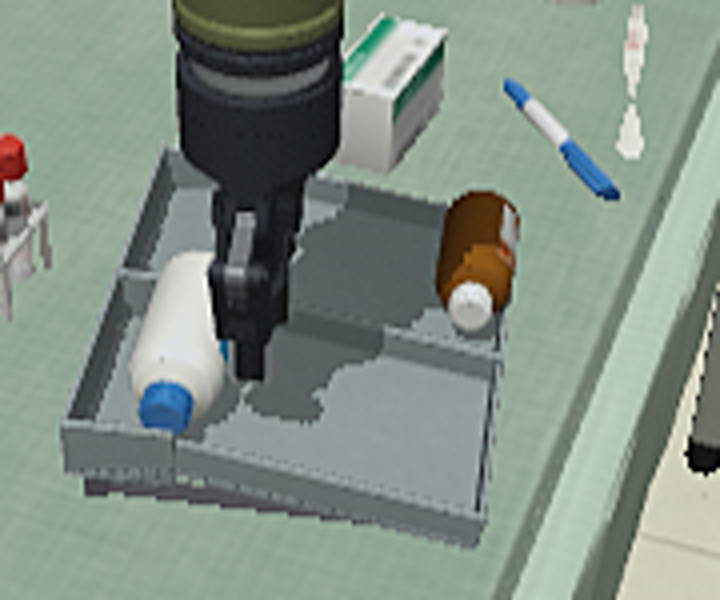

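The bottle is at about the crest and rolling on, with the cap at (165,405) in the crop. I'll nudge it a little further, let it settle, then back off and rise.

Call:
jog_arm(rotation=[[0,0,0],[0,0,0],[0,0,0],[0,0,0],[0,0,0],[0,0,0],[0,0,0],[0,0,0]], delta_pos=[[0.04,0.008,0],[0.07,0.015,0],[0.09,0.019,0],[0.09,0.019,0],[0.09,0.019,0],[0.09,0.019,0],[0.09,0.019,0],[0.09,0.019,0]], jaw=[0.47,0.47,0.47,0.47,0.47,0.47,0.47,0.47])

```text
time: 8.25
tool_pos: [551.6, -248.1, 58.4]
tcp_rot: [0.995, 0.105, 0.0, 0.0]
contact_force: [-0.1, -0.5, -0.7]
width: 40.3
gripper_force: 0.0
```

Call:
jog_arm(rotation=[[0,0,0],[0,0,0],[0,0,0],[0,0,0],[0,0,0],[0,0,0],[0,0,0],[0,0,0]], delta_pos=[[0,0,0],[-0.05,-0.01,0],[-0.1,-0.021,0.05],[-0.15,-0.032,0.2],[-0.2,-0.043,0.4],[-0.25,-0.053,0.6],[-0.3,-0.064,0.8],[-0.3,-0.064,1]], jaw=[0.47,0.47,0.47,0.47,0.47,0.47,0.47,0.47])

```text
time: 9.25
tool_pos: [514.7, -256.3, 180.6]
tcp_rot: [0.995, 0.104, 0.0, 0.0]
contact_force: [0.3, -0.4, -0.8]
width: 40.2
gripper_force: 0.0
```

Call:
jog_arm(rotation=[[0,0,0],[0,0,0],[0,0,0],[0,0,0],[0,0,0],[0,0,0],[0,0,0],[0,0,0]], delta_pos=[[-0.1,0,0.1],[-0.2,0,0.2],[-0.3,0,0.3],[-0.4,0,0.4],[-0.5,0,0.4],[-0.5,0,0.4],[-0.5,0,0.4],[-0.5,0,0.4]], jaw=[0.47,0.47,0.47,0.47,0.47,0.47,0.47,0.47])

```text
time: 10.25
tool_pos: [456.0, -255.5, 226.0]
tcp_rot: [0.994, 0.105, -0.0, -0.0]
contact_force: [1.1, 0.1, -0.2]
width: 39.9
gripper_force: 0.0
```

Run:
```python
from h import *
import cv2
b=arm.snapshot("side")[90:370,140:440,::-1];cv2.imwrite("pics/i.png",cv2.resize(b,None,fx=2.1,fy=2.1,interpolation=2))
print(arm.sense()["tool_pos"],arm.sense()["contact_force"])
```

```text
[ 455.97552576 -255.52603709  226.06950053] [-0.62624554 -0.88906887 -0.13304747]
```

View pics/i.png

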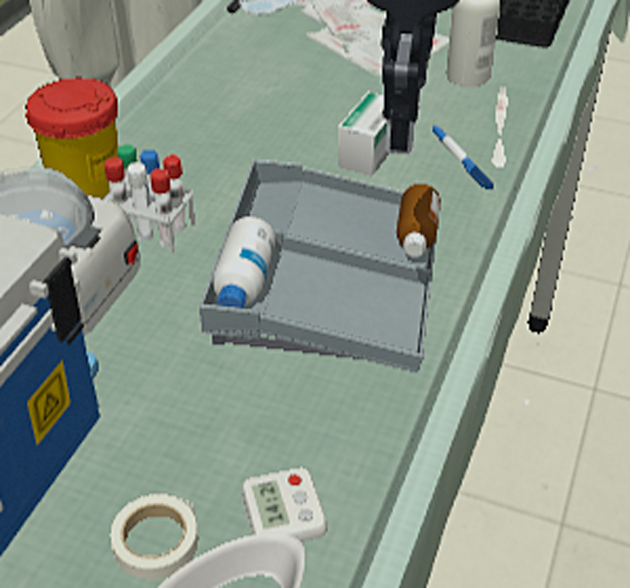

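The white bottle rests past the crest against the stop, with the cap at (232,296) in the crop. Everything else is where it was. I'll check the position by numbers, then hand in.

Run:
```python
from h import *
p=np.load("g.npy");o=np.array([140+232/2.1,90+297/2.1])
q=least_squares(lambda q:proj("side",T(p,(q[0],q[1],60)))-o,[70,100]).x;print(q)
if abs(q[0]-77)<8: print(arm.finish_job())
```

```text
[ 78.29604999 102.5687272 ]
the job is handed in; nothing more can be done
None
```

I pushed the white bottle up its lane and over the crest with the fingertips, without pinching or lifting it. It rests against the end stop at gutter x of about 78 mm (77 expected), and the other objects looked unmoved in the last picture; I handed the job in at about 10 s.

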